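# Take the cleaned finishing wheel out through the dust cabinet's pass box and hang it up

## Robot

A 6-joint arm with a two-finger parallel gripper is mounted at the origin on the work surface. World frame = base frame: x ahead of the robot, y to its left, z up, the work surface at z = 0. Lengths are in m, angles in degrees, forces in N, time in s.
With the tool pointing down it reaches from about 0.275 to 0.75 m from the base axis. Payload 10.2 kg.
Tool frame: the origin (TCP) lies at the very end of the fingers, on their centre line; the grasp point (between the pads) lies 19 mm behind it; z points along the fingers, y is the direction in which the jaws open and shut (so a half turn about z gives the same grasp; the last joint's range is limited). The gripper opens to 85 mm and grips with 20 to 120 N. Pads are 22 mm wide; open, the fingers measure 114 mm over their backs; the gripper's body (76 mm by 85 mm) begins 54 mm behind the grasp point. The pads swing forward as they close: fully open they stand 13 mm farther back than shut.
Start: joints at [-80.638, 17.928, 85.812, -0, 76.261, -12.8], TCP at [0.198, -0.486, 0.231] pointing down, gripper open.
Joint ranges: [-168.41, 168.41], [-55.51, 124.54], [10.69, 146.95], [-70.63, 250.63], [1, 178], [-165.06, 165.06]. Speed limits (degrees/s): [136.94, 136.94, 172.46, 180, 180, 180].

## Interface

Orientations are given as a 3x3 rotation matrix whose columns are the frame's x, y, z axes.
In Python, from rig import env, vision, sign_off gives the robot as it stands.
- The arm moves only by the tool arm_command, never from a script. Its argument "deltas" is a list of rows, each a list of 3 entries, a list of its own where there are three numbers: the shift along the world's x, y, z in mm, then the turn, a rotation vector about the world's x, y, z in rad, then the closure in counts, from 0 (fully open) to 255 (shut). In form: [[[dx, dy, dz], [ax, ay, az], hand], ...]. A call has 1 to 20 rows; each row is the pose to reach, as a shift and turn from the pose measured when the call began; what a row does not reach only later rows make up. A row lasts 1/8 s, in which the tool goes at most 62.5 mm and 10.7 degrees, less where a joint would pass 70% of its speed; a pose out of reach is approached as far as the arm can. A call with a gripper value outside its range is refused whole. The fingers move at their own pace and stop on an object; "newtons" is the grip in N (left out, the last holds). Time passes only in rows, so rows that repeat a pose let the fingers close. It gives the time, the measured TCP pose, the force and the opening at its end, in the units of the state.
- env.observe(): the state, without advancing time (a new reading comes with each control period).
- vision.camera(name): name is "scene" or "top"; returns the picture (420x560x3 uint8, red, green, blue); there is no depth.
- vision.camera_params(name): a dict with "intrinsics" (3x3 intrinsics, pixels), "eye" and "rotation" of the camera in the world. Camera axes: x right, y up, looking along -z (the intrinsics and any distortion apply to the point x, -y, -z); pixel columns grow to the right and rows downward; lengths in m; the calibration is good to about 2 mm. A picture is of the moment at which its call begins. camera_params takes no time and is no camera call.
- sign_off(): hands the job in, once; it reports no verdict.
The state is a dict: "clock": time; "joint_positions": joint angles; "joint_vel": joint speeds; "joint_torque": joint torques, N m; "tcp_pos": TCP position; "ee_rot": TCP orientation; "wrist_force": force on the tool from outside, world axes, zero at the start; "moment": the same for the moment, N m; "grip_width": finger opening in m.
Only numpy, scipy, OpenCV 4.12 (cv2) and the standard library are available. Lean on these libraries where they do the work, as an engineer would, in place of code of your own. Each camera call takes 0.05 s, during which the arm holds its last target.

## Task

Before opening the pass box, feel that its inner drop gate is shut: press its T handle firmly down until it stops, and only then slide the outer hatch fully open and leave it open. Lift the wheel out, stand it in the middle of the two-rod bench rest and let go of it, then take it again another way and hang it on the stand's peg, fully home against the upright. Leave the gate shut and do not disturb the other things on the bench.

Things in the scene. Friction and masses are not known exactly. Their poses are not given: they have to be found in the camera images.
- passbox: Fixed grey pass box. Origin at bench level under the middle of its chamber. Chamber: trough 76 mm (x) by 170 mm (y) inside, walls 5 mm, rim 98 mm above the bench; the wheel stands in it on two rods along y, so only fingers closing along y (on the wheel's two faces) fit in. Hatch rails, 108 mm tall, at y = -85 and +85 mm, x -50 to +165 mm.
- housing (a point): Middle of the top of the gate's fixed housing (125 mm tall, 110 mm in x, 36 mm in y), at (0, -108) mm in the pass box frame, close under the T handle. Beyond it, on the -y side, follow a duct (105 mm tall, to y = -256 mm) and the white dust cabinet (205 mm tall; x -150 to 190 mm, y -596 to -256 mm).
- gate (a joint): Height in m of the inner door, a steel drop gate, above shut: 0 shut, at most 0.05; starts between 0 and 0.035. Friction holds it where it is left; 2 to 3 N downward moves it, and at 0 it stops hard. To feel that it is shut, press for half a second with 6 to 15 N (over 4 N) at its stop, with the closed fingertips.
- gate_top (a point): Middle of the top of the gate's black T handle, a bar 80 mm long (pass box x), 22 mm wide (y), 18 mm tall; it moves with the gate and is 145 mm above the bench when the gate is shut. At (0, -98 mm) in the pass box frame.
- outer (a joint): Opening in m of the outer door, a flat aluminium hatch (100 x 158 x 5 mm, top face 104 mm above the bench) on top of the pass box: 0 shut (start), 0.11 fully open. It slides along the pass box's +x; about 2.5 N of friction, it stays where it is left.
- outer_handle (a point): Middle of the top of the hatch's black upright handle: a bar 14 mm thick (pass box x), 60 mm long (y), 30 mm tall, standing on the hatch; the point is 134 mm above the bench. At (-25 mm, 0) in the pass box frame when shut; moves with the hatch.
- wheel: Loose finishing wheel: steel hub with black rubber tyre, 56 mm diameter, 30 mm wide, bore 24 mm diameter right through, about 0.25 kg. Origin at its centre; its y axis is the wheel's axle, level throughout. At the start it stands in the pass box, axle along the pass box's y, centre 64 mm above the bench.
- rest: Fixed bench rest: wooden foot 60 x 90 x 8 mm, with two steel rods 10 mm thick and 60 mm long along its y, 32 mm apart (at x = -16 and +16 mm), their tops 30 mm above the bench. A wheel stands on the two rods with its axle along y. Origin under its centre, at bench level.
- rest_seat (a point): Where the wheel's centre is when it stands in the rest: over the rest's middle, 54 mm above the bench. Axes as the rest.
- stand: Fixed wheel stand: foot 70 x 90 x 10 mm, upright 36 mm (x) by 16 mm (y), top 165 mm above the bench, and a level steel peg 12 mm in diameter at 150 mm height, sticking out 55 mm along the stand's -y from the upright's face (which is at y = -8 mm). Origin under the upright, at bench level.
- peg_tip (a point): Centre of the peg's free end, on the peg's axis, 150 mm above the bench and 63 mm along -y from the stand's origin.
- hung (a point): Where the wheel's centre is when it hangs on the peg fully home: its face against the upright (centre 23 mm along -y from the stand's origin), bore resting on the peg, centre 144 mm above the bench.
- tin: Bystander: flat closed metal tin, 72 mm diameter, 32 mm tall. Origin under its centre.
- jar: Bystander: amber jar, 60 mm diameter, 85 mm tall. Origin under its centre.
- brush: Bystander: wooden shoe brush 150 x 46 x 40 mm, bristles down. Origin under its centre.
- hammer: Bystander: hammer lying on the bench along its x, 240 mm long, 26 mm thick, head 80 mm wide at the +x end. Origin on its underside near the middle of its length.
Not all that is in view belongs to the job. Of the things shaped like the stand, the dark steel one is meant.

How it is judged (in metres and radians):
On the way, in this order (a step that is already met when the one before it is completed fails the run):
1. the gate is pressed down at its stop by the fingers with more than 4 N for 0.2 s, the hatch still shut (value of joint gate below 0.003 m and contact force between the fingers and gate above 4 N and value of joint outer below 0.01 m), for 0.2 s.
2. the outer hatch is slid open by more than 90 mm (value of joint outer above 0.09 m), for 0.1 s.
3. the wheel stands in the bench rest, within 15 mm of its middle and down on both rods, let go (horizontal distance between wheel and rest_seat below 0.015 m and z of wheel in the frame of rest below 0.058 m and angle between the y axis of wheel and the y axis of rest, either way round below 0.25 rad and contact force between each of the arm, the fingers and wheel below 0.1 N), for 0.2 s.
At the end, for the whole second after the job is handed in: The wheel hangs at rest on the stand's peg, its centre within 8 mm of the fully-home point and its axle within 0.2 rad of the peg; the gate is shut (within 3 mm) and the hatch is open by more than 90 mm (distance between wheel and hung below 0.008 m and angle between the y axis of wheel and the y axis of stand, either way round below 0.2 rad and linear speed of wheel below 0.02 m/s and value of joint gate below 0.003 m and value of joint outer above 0.09 m); the robot touches nothing.
It fails at once if the outer hatch is open by more than 12 mm while the inner gate is more than 4 mm from shut (value of joint outer above 0.012 m and value of joint gate above 0.004 m).
It fails at once if a bystander (tin, jar, brush or hammer) is moved by more than 30 mm (distance of any of tin, jar, brush, hammer from where it was at the start of the episode above 0.03 m).
It also fails if it takes over 72 s, if anything falls off the work surface, if the arm or the gripper's body presses on something with over 40 N, if the wrist force passes 120 N, or if a joint passes its speed limit or range.

## Working session

There is one attempt and no reset: what is moved stays moved. The work goes in short steps, Python scripts to look and compute and a tool call to move; the robot and the scene stay as the last step left them, time stands still between calls to the robot, and variables do not carry over. Pictures are saved under pics/ and viewed, and the job is handed in when it is done.

Besides the shell and the picture viewer there is one more tool, called after "Call:" as name(argument=value, ...) on one line, values as JSON. arm_command: Moves the arm, as the interface text tells. Its arguments: {"type":"object","properties":{"deltas":{"type":"array"},"newtons":{"type":"number"}},"required":["deltas"]}

```bash
mkdir -p pics; ls; python3 - <<'E'
from rig import env, vision
import cv2
print(env.observe())
for n in("scene","top"):
    p=vision.camera_params(n);print(n,p)
    im=vision.camera(n);cv2.imwrite(f"pics/{n}0.png",im[:,:,::-1])
E
```

```text
pics
{'clock': 0.0, 'joint_positions': array([-8.06380852e+01,  1.79596410e+01,  8.58564673e+01, -1.49907937e-03,
        7.62593387e+01, -1.27989569e+01]), 'joint_vel': array([ 0.05192154, -0.03402438,  0.09754837, -0.01334058, -0.10200541,
        0.0373121 ]), 'joint_torque': array([ 1.90967978e-03, -4.12267542e+01, -2.59739882e+01, -1.36615363e-04,
        4.17697869e-03, -1.44598300e-05]), 'tcp_pos': array([ 0.1979801 , -0.48595023,  0.23071716]), 'ee_rot': array([[ 9.26126084e-01,  3.77214023e-01, -2.39280297e-04],
       [ 3.77214004e-01, -9.26125217e-01,  1.29512474e-03],
       [ 2.66935697e-04, -1.28970868e-03, -9.99999133e-01]]), 'wrist_force': array([-1.26376791,  0.37926642, -0.50900439]), 'moment': array([-0.0343798 ,  0.00970105,  0.02516483]), 'grip_width': 0.08548657740448547}
scene {'intrinsics': array([[466.04712339,   0.        , 284.39720934],
       [  0.        , 466.04712339, 202.93622209],
       [  0.        ,   0.        ,   1.        ]]), 'eye': array([0.98800307, 0.8045799 , 1.01164247]), 'rotation': array([[-0.80447425, -0.46109099,  0.37445463],
       [ 0.59394797, -0.6317178 ,  0.49815504],
       [ 0.00685485,  0.62315947,  0.78206476]])}
top {'intrinsics': array([[401.20349045,   0.        , 281.66696247],
       [  0.        , 401.20349045, 212.99564614],
       [  0.        ,   0.        ,   1.        ]]), 'eye': array([0.48092584, 0.24368974, 1.29985174]), 'rotation': array([[-2.49221672e-02,  9.96782681e-01, -7.61785506e-02],
       [-9.99688781e-01, -2.49340909e-02,  7.94725583e-04],
       [-1.10727421e-03,  7.61746487e-02,  9.97093876e-01]])}
```

View pics/scene0.png

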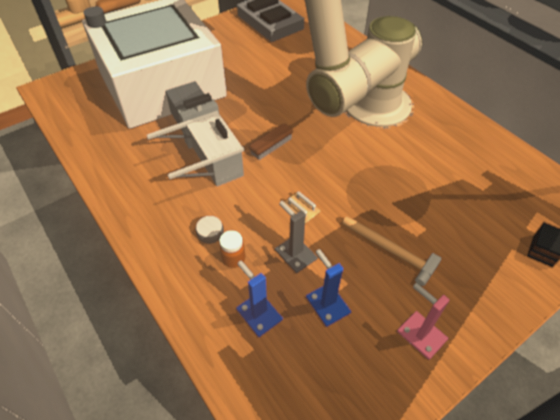

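View pics/top0.png

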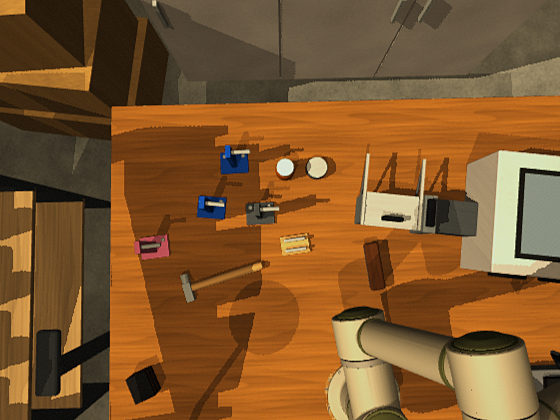

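The scene view shows the white cabinet (155,60), the pass box with its hatch handle (221,128) and T handle (197,101), the rest (300,208) and the brush, tin, jar and hammer. There are four stand-like things. In the top view they are dark grey (263,212), blue (211,206), blue (235,158) and pink (152,245). The dark grey one fits "dark steel", so I'll confirm it in enlarged crops.

```bash
cat > h.py <<'E'
import numpy as np, cv2
from rig import vision
P={n:vision.camera_params(n) for n in("scene","top")}
def ray(n,u,v):
    p=P[n];d=np.linalg.inv(p["intrinsics"])@[u,v,1.];d=p["rotation"]@(d*[1,-1,-1]);return p["eye"],d/np.linalg.norm(d)
def onz(n,u,v,z):
    e,d=ray(n,u,v);return e+d*(z-e[2])/d[2]
def proj(n,X):
    p=P[n];c=p["rotation"].T@(np.asarray(X,float)-p["eye"]);c=c*[1,-1,-1];q=p["intrinsics"]@c;return q[:2]/q[2]
def tri(a,b):
    e1,d1=ray("top",*a);e2,d2=ray("scene",*b)
    A=np.stack([d1,-d2],1);s=np.linalg.lstsq(A,e2-e1,rcond=None)[0]
    p,q=e1+s[0]*d1,e2+s[1]*d2;return (p+q)/2,np.linalg.norm(p-q)
def crop(im,x0,y0,w,h,k,fn):
    c=cv2.resize(im[y0:y0+h,x0:x0+w],None,fx=k,fy=k,interpolation=cv2.INTER_CUBIC);cv2.imwrite(fn,c)
E
python3 - <<'E'
from h import *
t=cv2.imread("pics/top0.png");s=cv2.imread("pics/scene0.png")
a=cv2.resize(t[140:245,345:485],None,fx=5,fy=5,interpolation=cv2.INTER_CUBIC);cv2.imwrite("pics/t_box.png",a)
crop(t,235,190,90,70,8,"pics/t_st.png")
crop(s,140,75,110,110,5,"pics/s_box.png")
crop(s,265,185,80,90,6,"pics/s_st.png")
E
```

```text
(no output)
```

View pics/t_box.png

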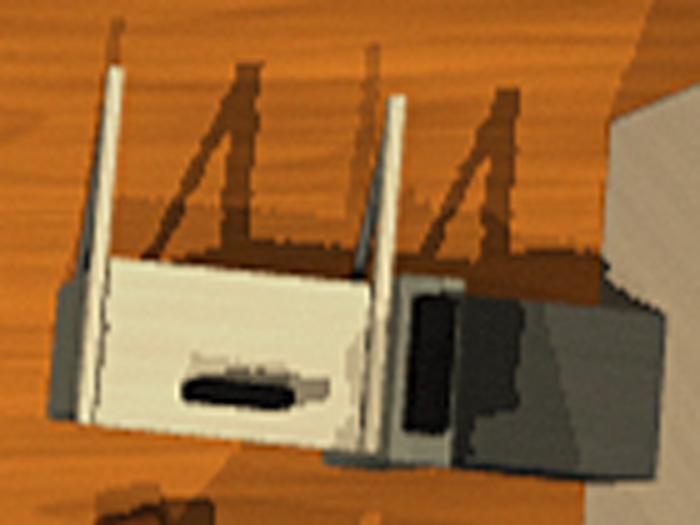

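View pics/t_st.png

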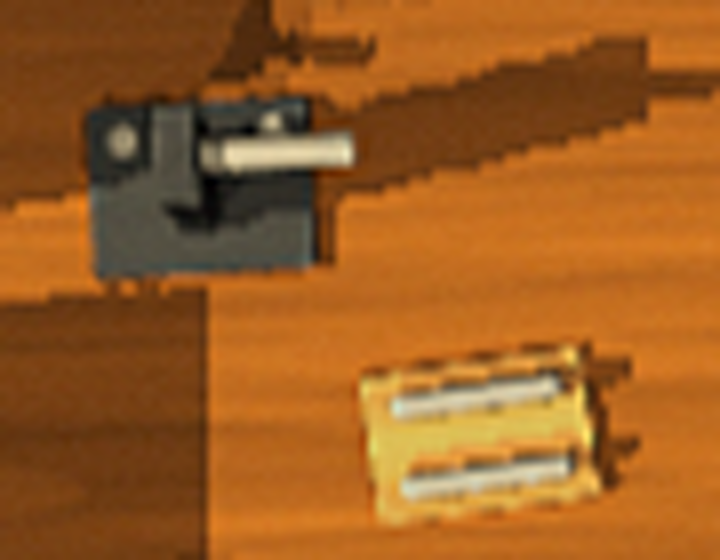

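View pics/s_box.png

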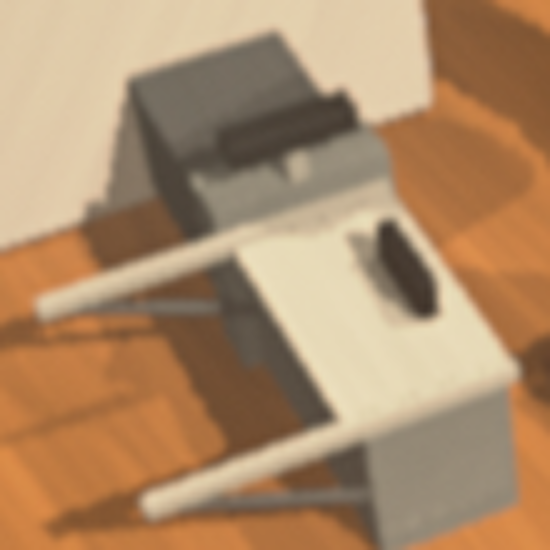

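View pics/s_st.png

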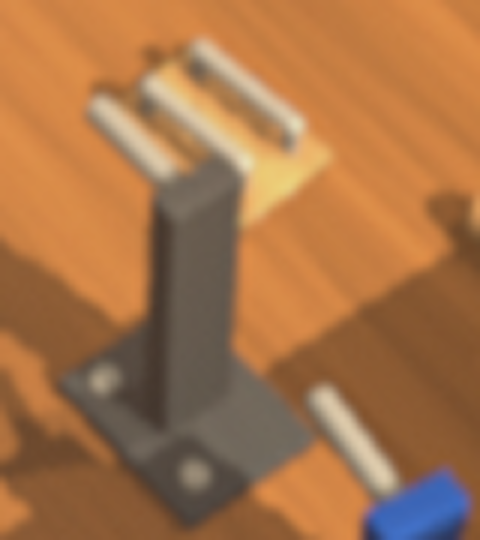

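The dark stand is confirmed: crop `t_st.png` shows a grey foot, upright and steel peg pointing right. The rest shows as a yellow foot with two rods, just below and right of the stand. The hatch is shut, and the T handle bar is at about (430,364) in `t_box.png`. Now the poses.

```bash
python3 - <<'E'
from h import *
np.set_printoptions(precision=4,suppress=True)
def U(c,k,o): return ((c[0]+.5)/k-.5+o[0],(c[1]+.5)/k-.5+o[1])
tb=lambda *c:U(c,5,(345,140)); ts=lambda *c:U(c,8,(235,190)); sb=lambda *c:U(c,5,(140,75)); ss=lambda *c:U(c,6,(265,185))
r=[onz("top",*tb(*c),.108) for c in((87,422),(117,67),(373,455),(397,97))]
print("rails",*r)
for a,b in((0,1),(2,3)):
    d=r[b]-r[a];print("len",np.linalg.norm(d),"x-dir yaw",np.degrees(np.arctan2(d[1],d[0])))
print("hatch",*[onz("top",*tb(*c),.104) for c in((110,258),(370,282),(350,452),(97,425))])
print("scene rails",*[onz("scene",*sb(*c),.108) for c in((40,305),(150,502),(385,185),(515,372))])
print("handle", onz("top",*tb(239,392),.134), [onz("top",*tb(*c),.134) for c in((182,390),(297,396))], tri(tb(239,392),sb(406,264)))
for c in ((412,293),(457,296),(448,435),(403,432)): print("T corner z.16",onz("top",*tb(*c),.16))
print("T", tri(tb(430,364),sb(288,122)))
print("T in scene corners",tri(tb(430,433),sb(345,100)),tri(tb(434,295),sb(225,140)))
# rest: rods top z=.03
for c in((395,407),(562,384),(405,489),(572,464)): print("rod",onz("top",*ts(*c),.03))
for c in((362,380),(580,347),(603,490),(383,525)): print("restfoot",onz("top",*ts(*c),.008))
for c in((88,108),(310,98),(315,270),(98,278)): print("standfoot",onz("top",*ts(*c),.010))
for c in((152,105),(190,105),(197,203),(158,203)): print("upright",onz("top",*ts(*c),.165))
print("peg",onz("top",*ts(200,157),.15),onz("top",*ts(355,149),.15), tri(ts(352,149),ss(97,108)))
E
```

```text
rails [0.5332 0.0048 0.108 ] [ 0.7467 -0.0218  0.108 ] [ 0.5094 -0.1641  0.108 ] [ 0.7242 -0.1895  0.108 ]
len 0.21516105724714057 x-dir yaw -7.119900526947279
len 0.2162891916981657 x-dir yaw -6.749613278914851
hatch [ 0.6315 -0.0137  0.104 ] [ 0.6131 -0.1689  0.104 ] [ 0.5116 -0.1518  0.104 ] [ 0.5315 -0.0018  0.104 ]
scene rails [ 0.7212 -0.1898  0.108 ] [ 0.7411 -0.0215  0.108 ] [ 0.5125 -0.1639  0.108 ] [0.5357 0.0103 0.108 ]
handle [ 0.5473 -0.0791  0.134 ] [array([ 0.5493, -0.046 ,  0.134 ]), array([ 0.5442, -0.1127,  0.134 ])] (array([ 0.5475, -0.0811,  0.1258]), np.float64(0.0008742973146323815))
T corner z.16 [ 0.6    -0.1733  0.16  ]
T corner z.16 [ 0.5976 -0.1988  0.16  ]
T corner z.16 [ 0.5184 -0.1894  0.16  ]
T corner z.16 [ 0.5208 -0.164   0.16  ]
T (array([ 0.559 , -0.1793,  0.1662]), np.float64(0.0008090648914621829))
T in scene corners (array([ 0.521 , -0.179 ,  0.1639]), np.float64(0.0033356798987786494)) (array([ 0.5975, -0.1818,  0.1703]), np.float64(5.6530013541341946e-05))
rod [0.4909 0.2377 0.03  ]
rod [0.4983 0.1715 0.03  ]
rod [0.4586 0.2346 0.03  ]
rod [0.4667 0.1685 0.03  ]
restfoot [0.5022 0.2506 0.008 ]
restfoot [0.5133 0.1626 0.008 ]
restfoot [0.4558 0.1551 0.008 ]
restfoot [0.444  0.2436 0.008 ]
standfoot [0.6146 0.3585 0.01  ]
standfoot [0.6164 0.2687 0.01  ]
standfoot [0.5468 0.2684 0.01  ]
standfoot [0.5458 0.3557 0.01  ]
upright [0.599  0.3219 0.165 ]
upright [0.5987 0.3084 0.165 ]
upright [0.5637 0.3067 0.165 ]
upright [0.564  0.3205 0.165 ]
peg [0.5813 0.3061 0.15  ] [0.5828 0.2503 0.15  ] (array([0.5827, 0.2513, 0.1522]), np.float64(0.0001972255518205855))
```

Poses (world): box origin about (0.5715,-0.084) with yaw -6.9°, and T top at about (0.559,-0.180,0.167), so the gate is about 22 mm up. The rest is at (0.4787,0.203) with yaw about 6.8°. The stand is at (0.5813,0.314) with yaw about 1.2°. Next I go over the T handle with the fingers shut, keeping clear of the cabinet.

Call:
arm_command(deltas=[[[66,143,69],[0,0,-0.25],255],[[66,143,69],[0,0,-0.25],255],[[132,286,69],[0,0,-0.508],255],[[132,286,69],[0,0,-0.508],255],[[132,286,69],[0,0,-0.508],255],[[132,286,69],[0,0,-0.508],255],[[361,306,0],[0,0,-0.508],255],[[361,306,0],[0,0,-0.508],255],[[361,306,0],[0,0,-0.508],255],[[361,306,0],[0,0,-0.508],255],[[361,306,-40],[0,0,-0.508],255],[[361,306,-40],[0,0,-0.508],255],[[361,306,-40],[0,0,-0.508],255],[[361,306,-40],[0,0,-0.508],255]], newtons=40)

```text
clock: 1.85
tcp_pos: [0.5592, -0.1805, 0.1927]
ee_rot: [[0.993, -0.121, 0.003], [-0.121, -0.993, -0.0], [0.003, 0.0, -1.0]]
wrist_force: [-0.2, 0.0, -0.3]
grip_width: 0.0
```

Call:
arm_command(deltas=[[[0,0,-12],[0,0,0],255],[[0,0,-20],[0,0,0],255],[[0,0,-26],[0,0,0],255],[[0,0,-30],[0,0,0],255],[[0,0,-34],[0,0,0],255],[[0,0,-38],[0,0,0],255],[[0,0,-41],[0,0,0],255],[[0,0,-43],[0,0,0],255],[[0,0,-43],[0,0,0],255]])

```text
clock: 2.98
tcp_pos: [0.5593, -0.1805, 0.1495]
ee_rot: [[0.993, -0.121, 0.003], [-0.121, -0.993, -0.0], [0.003, -0.0, -1.0]]
wrist_force: [-0.7, 0.7, -0.5]
grip_width: -0.0001
```

```bash
python3 - <<'E'
from h import *
t=vision.camera("top")[:,:,::-1];s=vision.camera("scene")[:,:,::-1]
a=cv2.resize(s[70:180,130:250],None,fx=4,fy=4,interpolation=2);b=cv2.resize(t[160:270,360:450],None,fx=4,fy=4,interpolation=2)
cv2.imwrite("pics/p1.png",np.hstack([a,b]).copy()[:600,:800])
E
```

```text
(no output)
```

View pics/p1.png

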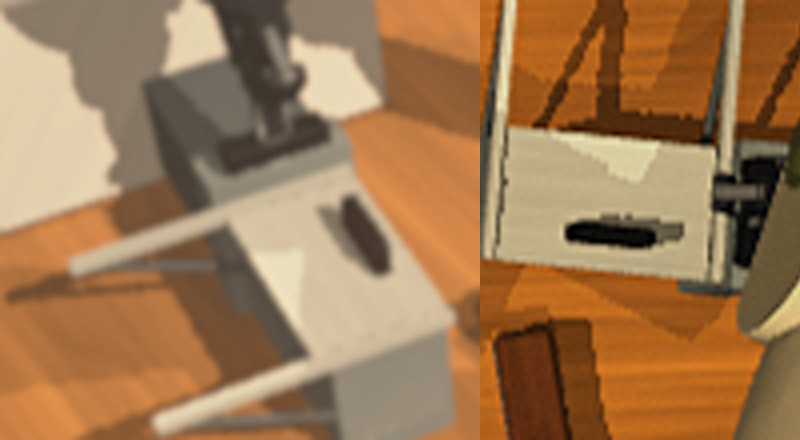

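The fingertips rest on the middle of the T bar (about (275,135) in the left half), which has come down with them. The hatch is still shut. I press on to the stop in small steps.

Call:
arm_command(deltas=[[[0,0,-2],[0,0,0],255],[[0,0,-4],[0,0,0],255],[[0,0,-5],[0,0,0],255],[[0,0,-5],[0,0,0],255]])

```text
clock: 3.58
tcp_pos: [0.5594, -0.1805, 0.145]
ee_rot: [[0.993, -0.121, 0.004], [-0.121, -0.993, -0.001], [0.004, 0.0, -1.0]]
wrist_force: [-1.0, 0.4, 4.5]
grip_width: -0.0
```

Call:
arm_command(deltas=[[[0,0,-1],[0,0,0],255],[[0,0,-1],[0,0,0],255]])

```text
clock: 3.82
tcp_pos: [0.5595, -0.1806, 0.145]
ee_rot: [[0.993, -0.121, 0.004], [-0.121, -0.993, -0.001], [0.004, 0.001, -1.0]]
wrist_force: [-4.0, 2.8, 8.8]
grip_width: 0.0
```

Call:
arm_command(deltas=[[[0,0,-1],[0,0,0],255],[[0,0,-1],[0,0,0],255],[[0,0,-1],[0,0,0],255],[[0,0,-1],[0,0,0],255],[[0,0,-1],[0,0,0],255]])

```text
clock: 4.45
tcp_pos: [0.5595, -0.1806, 0.145]
ee_rot: [[0.993, -0.121, 0.005], [-0.121, -0.993, -0.002], [0.005, 0.001, -1.0]]
wrist_force: [-4.5, 1.3, 9.9]
grip_width: -0.0003
```

The gate stopped hard at 0.145 m and held about 9–10 N for over 0.6 s. Now lift off and go behind the hatch handle.

Call:
arm_command(deltas=[[[0,0,45],[0,0,0],255],[[0,0,45],[0,0,0],255],[[-52,104,45],[0,0,0],255],[[-52,104,45],[0,0,0],255],[[-52,104,45],[0,0,0],255],[[-52,104,0],[0,0,0],255],[[-52,104,-28],[0,0,0],255],[[-52,104,-28],[0,0,0],255]])

```text
clock: 5.45
tcp_pos: [0.5066, -0.0768, 0.115]
ee_rot: [[0.993, -0.122, 0.0], [-0.122, -0.993, 0.0], [0.0, -0.0, -1.0]]
wrist_force: [-0.0, -0.5, 0.6]
grip_width: 0.0
```

```bash
python3 - <<'E'
from h import *
t=vision.camera("top")[:,:,::-1];s=vision.camera("scene")[:,:,::-1]
a=cv2.resize(s[70:180,130:250],None,fx=4,fy=4,interpolation=2);b=cv2.resize(t[160:270,360:450],None,fx=4,fy=4,interpolation=2)
cv2.imwrite("pics/p2.png",np.hstack([a,b]).copy()[:600,:800])
E
```

```text
(no output)
```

View pics/p2.png

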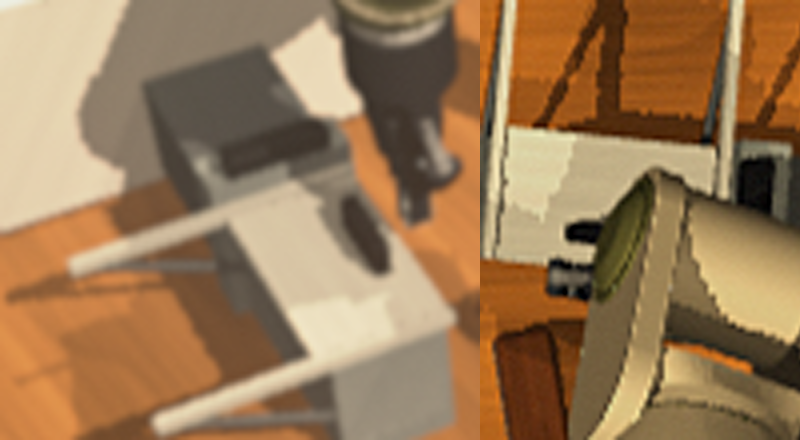

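The fingertips stand behind the middle of the handle (415,215 in the left half), and the T handle sits low on its housing. Now push along box +x.

Call:
arm_command(deltas=[[[15,-2,0],[0,0,0],255],[[25,-3,0],[0,0,0],255],[[35,-4,0],[0,0,0],255],[[50,-6,0],[0,0,0],255],[[65,-8,0],[0,0,0],255],[[80,-10,0],[0,0,0],255],[[95,-12,0],[0,0,0],255],[[107,-13,0],[0,0,0],255],[[115,-14,0],[0,0,0],255],[[120,-15,0],[0,0,0],255],[[123,-15,0],[0,0,0],255],[[123,-15,0],[0,0,0],255]])

```text
clock: 7.05
tcp_pos: [0.6313, -0.0922, 0.1176]
ee_rot: [[0.993, -0.122, 0.006], [-0.122, -0.993, -0.002], [0.006, 0.001, -1.0]]
wrist_force: [-0.5, 0.2, -0.2]
grip_width: 0.0004
```

```bash
python3 - <<'E'
from h import *
t=vision.camera("top")[:,:,::-1];s=vision.camera("scene")[:,:,::-1]
a=cv2.resize(s[70:180,130:250],None,fx=4,fy=4,interpolation=2);b=cv2.resize(t[160:270,360:450],None,fx=4,fy=4,interpolation=2)
cv2.imwrite("pics/p3.png",np.hstack([a,b]).copy()[:600,:800])
E
```

```text
(no output)
```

View pics/p3.png

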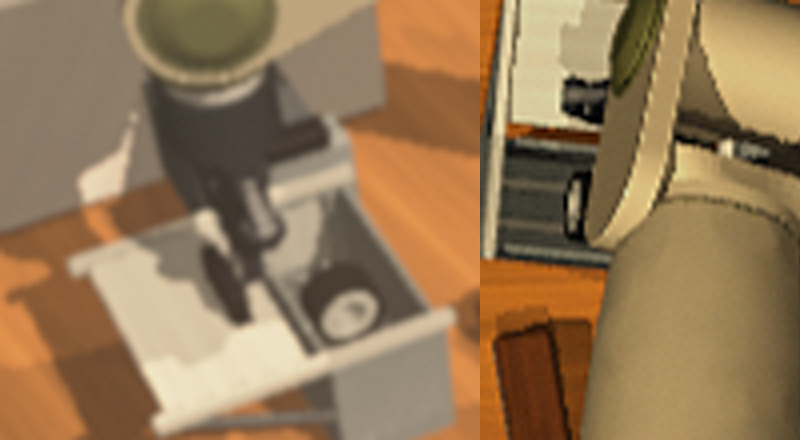

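The hatch is nearly at the rail ends and the wheel shows at about (340,305) in the left half. I push on gently until it stops.

Call:
arm_command(deltas=[[[3,0,0],[0,0,0],255],[[5,-1,0],[0,0,0],255],[[7,-1,0],[0,0,0],255],[[8,-1,0],[0,0,0],255]])

```text
clock: 7.65
tcp_pos: [0.6372, -0.093, 0.1176]
ee_rot: [[0.993, -0.121, -0.0], [-0.121, -0.993, -0.001], [-0.0, 0.001, -1.0]]
wrist_force: [-18.2, 1.0, 7.9]
grip_width: -0.0002
```

It is at the hard stop. I back off, lift, open and move aside to look.

Call:
arm_command(deltas=[[[-15,2,5],[0,0,0],255],[[-15,2,50],[0,0,0],255],[[-15,2,100],[0,0,0],0],[[-80,80,120],[0,0,0],0],[[-130,200,130],[0,0,0],0],[[-130,230,130],[0,0,0],0],[[-130,230,130],[0,0,0],0]])

```text
clock: 8.52
tcp_pos: [0.5102, 0.1297, 0.2474]
ee_rot: [[0.993, -0.122, 0.002], [-0.122, -0.993, -0.001], [0.002, 0.001, -1.0]]
wrist_force: [0.4, 1.3, 0.5]
grip_width: 0.0855
```

```bash
python3 - <<'E'
from h import *
t=vision.camera("top")[:,:,::-1].copy();s=vision.camera("scene")[:,:,::-1].copy()
cv2.imwrite("pics/t4.png",t);cv2.imwrite("pics/s4.png",s)
a=cv2.resize(s[80:180,140:250],None,fx=5,fy=5,interpolation=2);cv2.imwrite("pics/p4s.png",a)
a=cv2.resize(t[140:245,345:485],None,fx=5,fy=5,interpolation=2);cv2.imwrite("pics/p4t.png",a)
E
```

```text
(no output)
```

View pics/p4s.png

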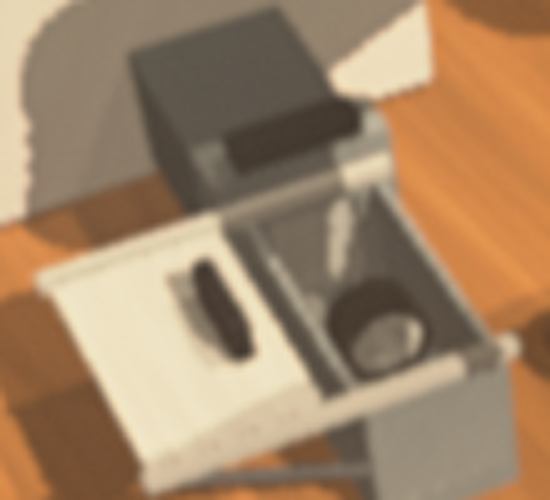

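View pics/p4t.png

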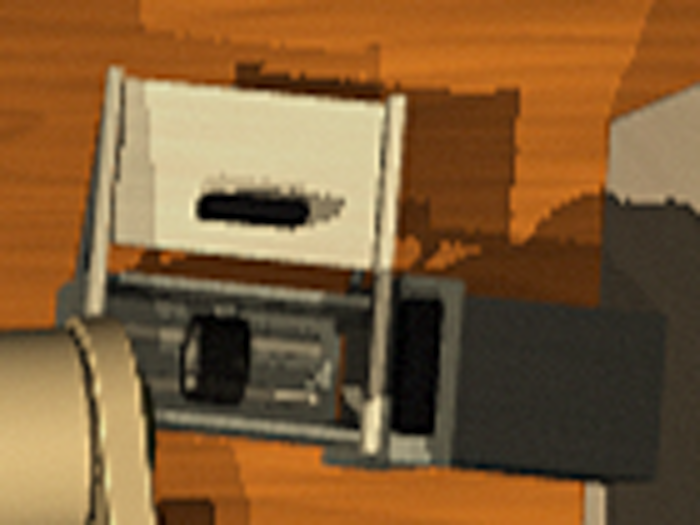

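The hatch is fully open with its handle near (253,207), and the T handle is low. The wheel stands in the chamber at about (222,360) in the top crop, with its near face at about (385,340) in the scene crop.

```bash
python3 - <<'E'
from h import *
np.set_printoptions(precision=4,suppress=True)
def U(c,k,o): return ((c[0]+.5)/k-.5+o[0],(c[1]+.5)/k-.5+o[1])
tb=lambda *c:U(c,5,(345,140)); sb=lambda *c:U(c,5,(140,80))
R=np.array([[.9928,.1201],[-.1201,.9928]]);O=np.array([.5715,-.084])
loc=lambda X:np.round(R.T@(np.array(X)[:2]-O)*1000,1)
for n,p in {"tyre L":(199,360),"tyre R":(250,360)}.items():
    X=onz("top",*tb(*p),.092);print(n,X,loc(X))
for n,p in {"far":(226,315),"near":(220,405)}.items():
    X=onz("top",*tb(*p),.064);print(n,X,loc(X))
X=onz("top",*tb(188,360),.064);print("face bore?",X,loc(X))
X=onz("scene",*sb(385,340),.064);print("scene face",X,loc(X))
print("handle",loc(onz("top",*tb(253,207),.134)))
# gate from T : z by triangulation
print("T", tri(tb(415,366),sb(293,125)))
E
```

```text
tyre L [ 0.5697 -0.0675  0.092 ] [-3.8 16.2]
tyre R [ 0.5689 -0.0982  0.092 ] [ -0.9 -14.4]
far [ 0.5992 -0.0926  0.064 ] [28.6 -5.2]
near [ 0.5436 -0.0864  0.064 ] [-27.4  -5.7]
face bore? [ 0.5719 -0.0679  0.064 ] [-1.5 16. ]
scene face [ 0.5708 -0.0769  0.064 ] [-1.6  7. ]
handle [84.6  1.9]
T (array([ 0.5595, -0.1777,  0.1474]), np.float64(0.0011241735482063284))
```

Call:
arm_command(deltas=[[[62,-213,-30],[0,0,0],0],[[62,-213,-30],[0,0,0],0],[[62,-213,-30],[0,0,0],0],[[62,-213,-30],[0,0,0],0],[[62,-213,-30],[0,0,0],0],[[62,-213,-80],[0,0,0],0],[[62,-213,-120],[0,0,0],0],[[62,-213,-120],[0,0,0],0]])

```text
clock: 9.62
tcp_pos: [0.5701, -0.0793, 0.1262]
ee_rot: [[0.993, -0.115, -0.002], [-0.115, -0.993, 0.002], [-0.002, -0.001, -1.0]]
wrist_force: [0.2, -0.2, 0.6]
grip_width: 0.0852
```

```bash
python3 - <<'E'
from h import *
s=vision.camera("scene")[:,:,::-1].copy()
cv2.imwrite("pics/p5.png",cv2.resize(s[60:180,130:250],None,fx=5,fy=5,interpolation=2))
E
```

```text
(no output)
```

View pics/p5.png

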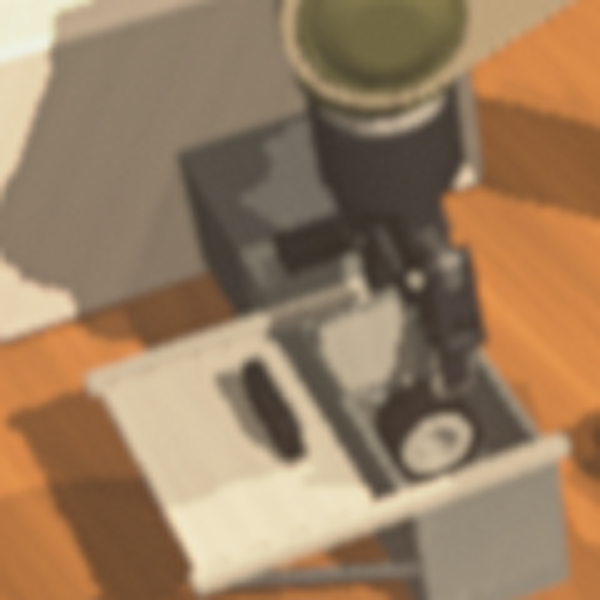

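The fingers straddle the wheel, the near one at (455,370) above the near face at (440,440). Descend and close.

Call:
arm_command(deltas=[[[2,-4,-25],[0,0,-0.006],0],[[2,-4,-50],[0,0,-0.006],0],[[2,-4,-70],[0,0,-0.006],0],[[2,-4,-70],[0,0,-0.006],0],[[2,-4,-70],[0,0,-0.006],255],[[2,-4,-70],[0,0,-0.006],255],[[2,-4,-70],[0,0,-0.006],255],[[2,-4,-70],[0,0,-0.006],255],[[2,-4,-70],[0,0,-0.006],255],[[2,-4,-70],[0,0,-0.006],255]], newtons=40)

```text
clock: 10.92
tcp_pos: [0.5738, -0.0839, 0.0592]
ee_rot: [[0.993, -0.121, 0.003], [-0.121, -0.993, -0.0], [0.003, -0.0, -1.0]]
wrist_force: [-0.6, 0.3, 5.9]
grip_width: 0.0295
```

Call:
arm_command(deltas=[[[0,0,20],[0,0,0],255],[[0,0,60],[0,0,0],255],[[0,0,110],[0,0,0],255],[[0,0,130],[0,0,0],255],[[0,0,130],[0,0,0],255]])

```text
clock: 11.55
tcp_pos: [0.574, -0.084, 0.1899]
ee_rot: [[0.993, -0.121, 0.005], [-0.121, -0.993, -0.001], [0.005, 0.0, -1.0]]
wrist_force: [0.1, -0.5, -3.8]
grip_width: 0.0293
```

```bash
python3 - <<'E'
from h import *
s=vision.camera("scene")[:,:,::-1].copy()
cv2.imwrite("pics/p6.png",cv2.resize(s[40:160,130:250],None,fx=5,fy=5,interpolation=2))
E
```

```text
(no output)
```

View pics/p6.png

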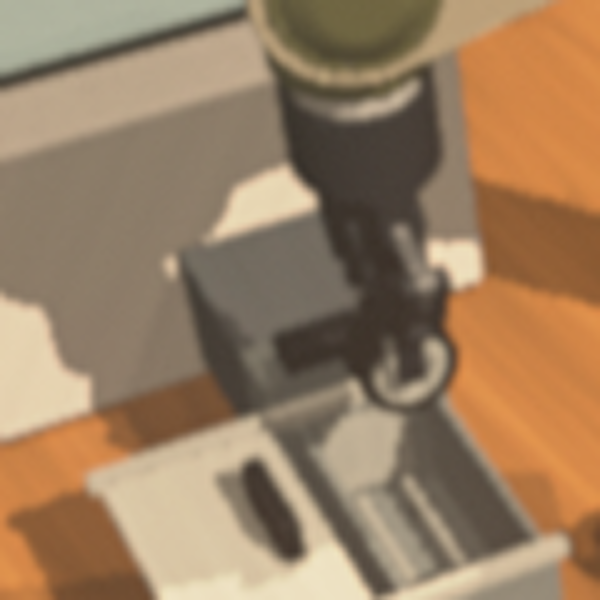

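The wheel hangs in the grip at (405,370), pinched on its faces, and the force reading of -3.8 N agrees with its weight. I carry it to the rest.

Call:
arm_command(deltas=[[[0,40,30],[0,0,0.1],255],[[-30,90,30],[0,0,0.239],255],[[-60,160,30],[0,0,0.239],255],[[-94,220,20],[0,0,0.239],255],[[-94,287,0],[0,0,0.239],255],[[-94,287,-50],[0,0,0.239],255],[[-94,287,-90],[0,0,0.239],255],[[-94,287,-110],[0,0,0.239],255],[[-94,287,-110],[0,0,0.239],255],[[-94,287,-110],[0,0,0.239],255]])

```text
clock: 12.85
tcp_pos: [0.4796, 0.2031, 0.0787]
ee_rot: [[0.993, 0.117, 0.002], [0.117, -0.993, 0.001], [0.002, -0.001, -1.0]]
wrist_force: [0.6, -0.9, -3.4]
grip_width: 0.029
```

```bash
python3 - <<'E'
from h import *
s=vision.camera("scene")[:,:,::-1].copy();t=vision.camera("top")[:,:,::-1].copy()
a=cv2.resize(s[160:270,240:340],None,fx=5,fy=5,interpolation=2);b=cv2.resize(t[190:300,265:325],None,fx=5,fy=5,interpolation=2)
cv2.imwrite("pics/p7.png",np.hstack([a,b]))
E
```

```text
(no output)
```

View pics/p7.png

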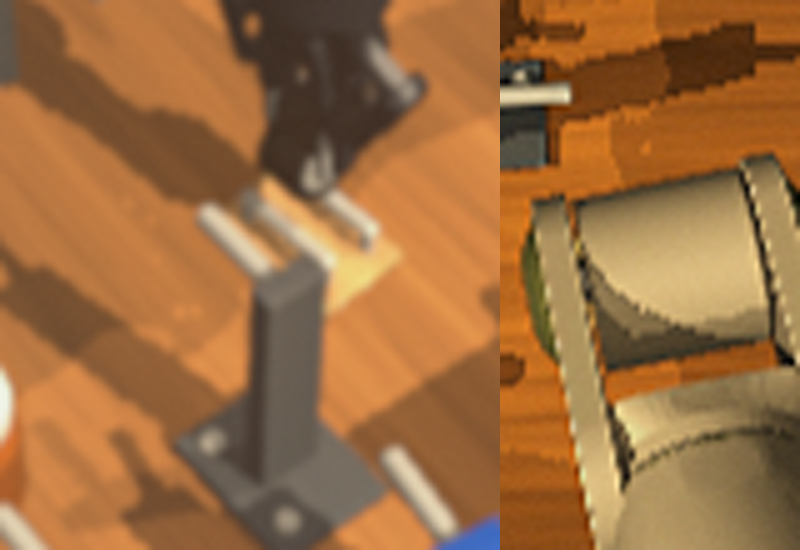

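The wheel is poised over the two rods (320,180 in the left half). Lower slowly and watch the force.

Call:
arm_command(deltas=[[[-1,0,-12],[0,0,0],255],[[-1,0,-20],[0,0,0],255],[[-1,0,-25],[0,0,0],255],[[-1,0,-28],[0,0,0],255],[[-1,0,-28],[0,0,0],255]])

```text
clock: 13.58
tcp_pos: [0.4788, 0.2032, 0.0511]
ee_rot: [[0.993, 0.117, 0.003], [0.117, -0.993, 0.001], [0.003, -0.001, -1.0]]
wrist_force: [0.1, -0.5, -2.6]
grip_width: 0.0293
```

Call:
arm_command(deltas=[[[0,0,-1.5],[0,0,0],255],[[0,0,-2.5],[0,0,0],255],[[0,0,-2.5],[0,0,0],255]])

```text
clock: 13.95
tcp_pos: [0.4795, 0.2033, 0.0494]
ee_rot: [[0.993, 0.117, 0.005], [0.117, -0.993, 0.001], [0.005, -0.001, -1.0]]
wrist_force: [-0.7, -0.4, 4.0]
grip_width: 0.0291
```

It is down on the rods at about the expected height. Release, let it settle, lift and look.

Call:
arm_command(deltas=[[[0,0,0],[0,0,0],200],[[0,0,0],[0,0,0],120],[[0,0,0],[0,0,0],0],[[0,0,0],[0,0,0],0],[[0,0,0],[0,0,0],0],[[0,0,0],[0,0,0],0],[[0,0,40],[0,0,0],0],[[0,0,90],[0,0,0],0],[[0,0,140],[0,0,0],0],[[-60,-180,160],[0,0,0],0],[[-60,-180,160],[0,0,0],0],[[-60,-180,160],[0,0,0],0],[[-60,-180,160],[0,0,0],0]])

```text
clock: 15.58
tcp_pos: [0.4189, 0.0205, 0.21]
ee_rot: [[0.994, 0.112, 0.006], [0.112, -0.994, 0.001], [0.006, 0.0, -1.0]]
wrist_force: [0.4, -0.1, 1.1]
grip_width: 0.0853
```

```bash
python3 - <<'E'
from h import *
s=vision.camera("scene")[:,:,::-1].copy();t=vision.camera("top")[:,:,::-1].copy()
cv2.imwrite("pics/s8.png",s);cv2.imwrite("pics/t8.png",t)
a=cv2.resize(s[170:270,255:335],None,fx=6,fy=6,interpolation=2);b=cv2.resize(t[190:265,240:320],None,fx=8,fy=8,interpolation=2)
cv2.imwrite("pics/p8s.png",a);cv2.imwrite("pics/p8t.png",b)
E
```

```text
(no output)
```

View pics/p8s.png

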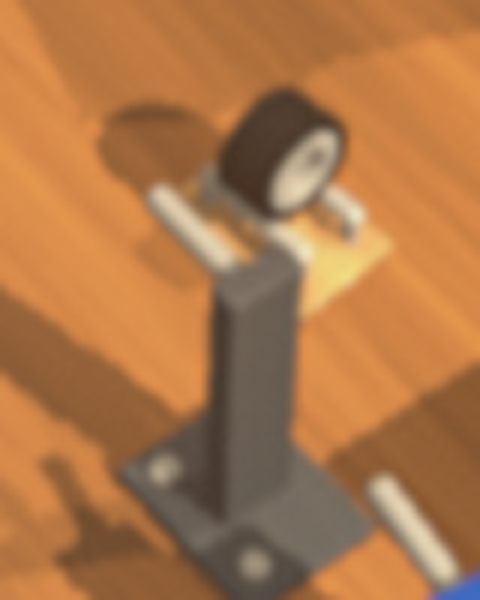

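View pics/p8t.png

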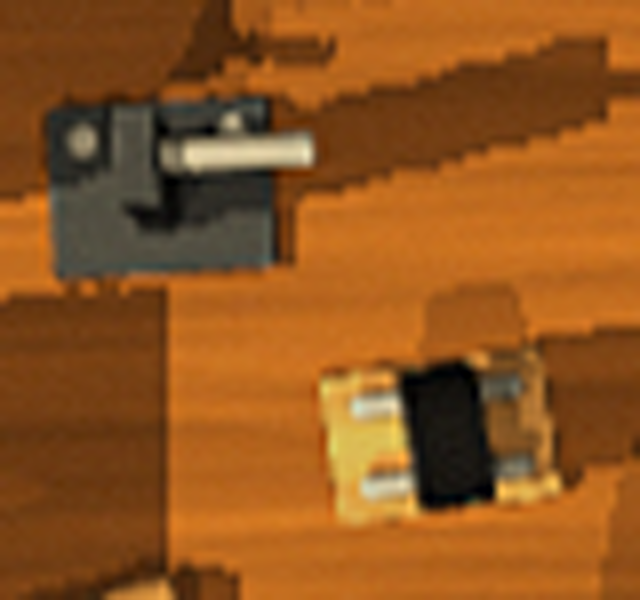

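The wheel stands squarely across both rods: tyre centre at about (448,435) in the top crop, and hub face at about (312,165) in the scene crop. Measure it.

```bash
python3 - <<'E'
from h import *
np.set_printoptions(precision=4,suppress=True)
def U(c,k,o): return ((c[0]+.5)/k-.5+o[0],(c[1]+.5)/k-.5+o[1])
tt=lambda *c:U(c,8,(240,190)); ss=lambda *c:U(c,6,(255,170))
for c in((404,375),(472,362),(492,497),(425,508)): print(onz("top",*tt(*c),.065))
print("mid top",onz("top",*tt(448,435),.082),onz("top",*tt(410,437),.082),onz("top",*tt(490,432),.082))
print("hub",onz("scene",*ss(306,172),.054))
print("peg",onz("top",*tt(162,156),.15),onz("top",*tt(315,149),.15),"upr",[onz("top",*tt(*c),.165) for c in((112,106),(152,106),(158,203),(117,203))])
E
```

```text
[0.5024 0.2187 0.065 ]
[0.5067 0.1925 0.065 ]
[0.4549 0.1863 0.065 ]
[0.4514 0.212  0.065 ]
mid top [0.479 0.203 0.082] [0.4786 0.2174 0.082 ] [0.4798 0.1871 0.082 ]
hub [0.4747 0.2149 0.054 ]
peg [0.5817 0.3053 0.15  ] [0.5828 0.2503 0.15  ] upr [array([0.5986, 0.3219, 0.165 ]), array([0.5983, 0.3077, 0.165 ]), array([0.5637, 0.3063, 0.165 ]), array([0.5641, 0.3208, 0.165 ])]
```

The wheel centre is about (0.479,0.2025), within 1 mm of the rest's middle. Now take it across the tread, jaws along the rest's x, with a 90° turn.

Call:
arm_command(deltas=[[[20,60,0],[0,0,0.18],0],[[40,120,0],[0,0,0.36],0],[[60,182,0],[0,0,0.54],0],[[60,182,-20],[0,0,0.72],0],[[60,182,-20],[0,0,0.9],0],[[60,182,-20],[0,0,1.08],0],[[60,182,-20],[0,0,1.26],0],[[60,182,-20],[0,0,1.44],0],[[60,182,-40],[0,0,1.586],0],[[60,182,-60],[0,0,1.586],0],[[60,182,-80],[0,0,1.586],0],[[60,182,-80],[0,0,1.586],0]])

```text
clock: 17.18
tcp_pos: [0.4785, 0.2063, 0.1281]
ee_rot: [[-0.133, 0.991, -0.005], [0.991, 0.133, 0.005], [0.006, -0.004, -1.0]]
wrist_force: [0.4, 0.3, 0.4]
grip_width: 0.0852
```

```bash
python3 - <<'E'
from h import *
s=vision.camera("scene")[:,:,::-1].copy()
cv2.imwrite("pics/p9s.png",cv2.resize(s[140:260,250:350],None,fx=5,fy=5,interpolation=2))
E
```

```text
(no output)
```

View pics/p9s.png

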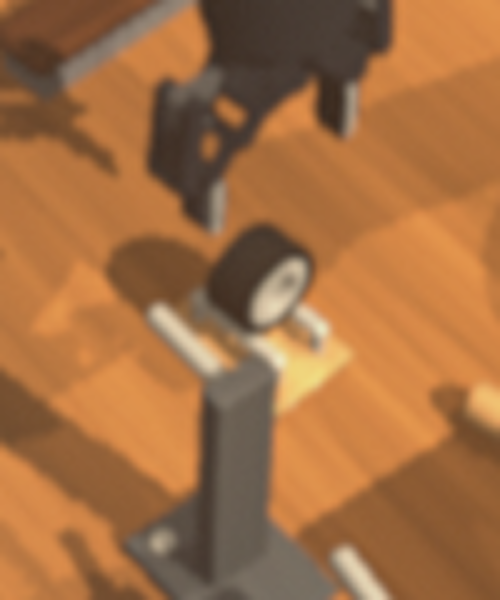

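The fingers straddle the tread, at (205,205) and (340,110) with the wheel at (260,278) between them. Descend and close.

Call:
arm_command(deltas=[[[0,-4,-40],[0,0,0],0],[[0,-4,-75],[0,0,0],0],[[0,-4,-97],[0,0,0],0],[[0,-4,-97],[0,0,0],0],[[0,-4,-97],[0,0,0],255],[[0,-4,-97],[0,0,0],255],[[0,-4,-97],[0,0,0],255],[[0,-4,-97],[0,0,0],255],[[0,-4,-97],[0,0,0],255]], newtons=50)

```text
clock: 18.35
tcp_pos: [0.4793, 0.2024, 0.0337]
ee_rot: [[-0.133, 0.991, -0.002], [0.991, 0.133, 0.006], [0.006, -0.001, -1.0]]
wrist_force: [-4.2, -0.6, 7.9]
grip_width: 0.0539
```

Call:
arm_command(deltas=[[[0,0,10],[0,0,0],255],[[0,0,40],[0,0,0],255],[[0,0,80],[0,0,0],255],[[0,-30,125],[0,0,0],255],[[0,-40,125],[0,0,0],255],[[0,-40,125],[0,0,0],255]])

```text
clock: 19.1
tcp_pos: [0.4789, 0.1621, 0.1584]
ee_rot: [[-0.132, 0.991, -0.002], [0.991, 0.132, 0.006], [0.006, -0.002, -1.0]]
wrist_force: [-0.4, 1.1, -3.4]
grip_width: 0.0537
```

```bash
python3 - <<'E'
from h import *
s=vision.camera("scene")[:,:,::-1].copy()
cv2.imwrite("pics/s10.png",s)
cv2.imwrite("pics/p10s.png",cv2.resize(s[110:230,230:350],None,fx=5,fy=5,interpolation=2))
E
```

```text
(no output)
```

View pics/p10s.png

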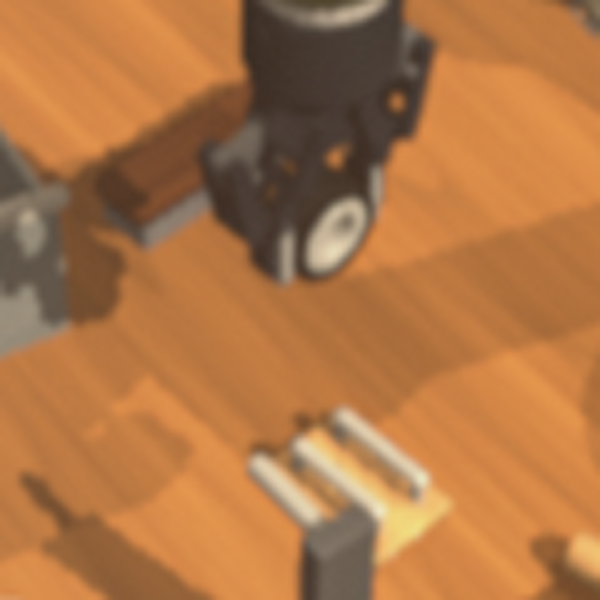

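The wheel is lifted and level, its hub at about (338,236), held across the tread. I check its height relative to the TCP.

```bash
python3 - <<'E'
from h import *
np.set_printoptions(precision=4,suppress=True)
def U(c,k,o): return ((c[0]+.5)/k-.5+o[0],(c[1]+.5)/k-.5+o[1])
f=np.array([.4789-.002,.1621+.0149,.1787]);print("expect",(proj("scene",f)-[230,110])*5)
# measured hub outline: bright blob centroid
im=cv2.imread("pics/s10.png")[110:230,230:350];hsv=cv2.cvtColor(im,cv2.COLOR_BGR2HSV)
m=((hsv[...,1]<90)&(hsv[...,2]>120)).astype(np.uint8);m[:35]=0;m[60:]=0;m[:,:58]=0;m[:,80:]=0
c=max(cv2.findContours(m,0,1)[0],key=cv2.contourArea);print(cv2.fitEllipse(c))
(u,v),_,_=cv2.fitEllipse(c)
e,d=ray("scene",u+230,v+110);n=np.array([-.13,.9915,0]);t=n@(f-e)/(n@d);print(e+t*d,f)
# peg tip top line and world home
y=np.radians(1.2);print("hung",.5813+np.sin(y)*.023,.3144-.023*np.cos(y))
for n_,m_ in(("peg tip scene",(95,108)),):print(tri((235+355/8,190+149/8),(265+96/6,185+107/6)))
E
```

```text
expect [337.954  236.6607]
((66.78203582763672, 46.652984619140625), (8.577106475830078, 16.876691818237305), 34.21862030029297)
[0.4799 0.1774 0.1832] [0.4769 0.177  0.1787]
hung 0.5817816756573172 0.2914050442800786
(array([0.5813, 0.2494, 0.1484]), np.float64(0.0009549245705574453))
```

The hub's expected projection (338,237) matches what is seen, so the wheel centre is 20 mm above the TCP. I line up in front of the peg tip.

Call:
arm_command(deltas=[[[50,0,0],[0,0,-0.05],255],[[104,0,-10],[0,0,-0.112],255],[[104,30,-28],[0,0,-0.112],255],[[104,56,-29],[0,0,-0.112],255],[[104,56,-29],[0,0,-0.112],255],[[104,56,-29],[0,0,-0.112],255]])

```text
clock: 19.9
tcp_pos: [0.5824, 0.2185, 0.1282]
ee_rot: [[-0.021, 1.0, -0.004], [1.0, 0.021, 0.006], [0.006, -0.004, -1.0]]
wrist_force: [0.9, -0.3, -3.1]
grip_width: 0.0537
```

```bash
python3 - <<'E'
from h import *
s=vision.camera("scene")[:,:,::-1].copy();t=vision.camera("top")[:,:,::-1].copy()
a=cv2.resize(s[140:260,230:330],None,fx=5,fy=5,interpolation=2);b=cv2.resize(t[150:270,250:310],None,fx=5,fy=5,interpolation=2)
cv2.imwrite("pics/p11.png",np.hstack([a,b]))
E
```

```text
(no output)
```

View pics/p11.png

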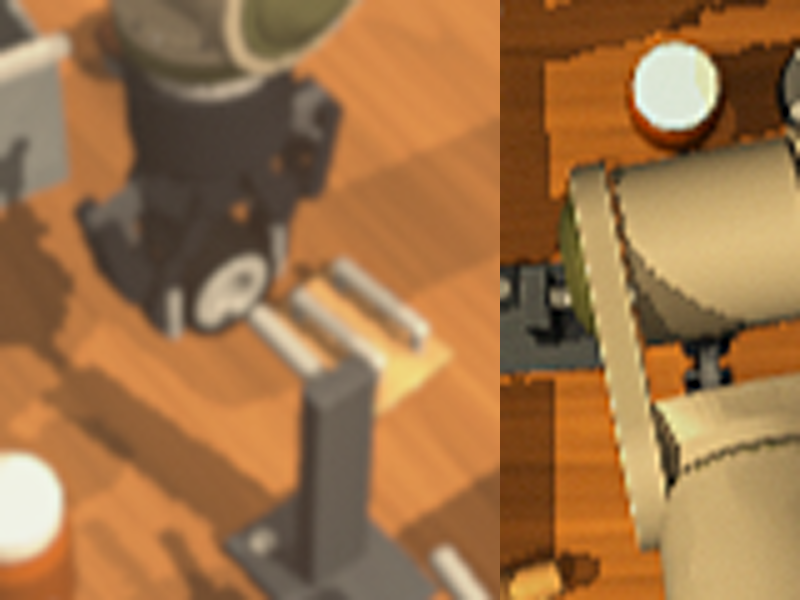

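The hub is at about (233,290), just short of the peg tip at (262,316). I check where the peg axis meets the face.

```bash
python3 - <<'E'
from h import *
for X in((.5828,.2335,.150),(.5827,.2508,.150),(.5824,.2335,.1485)): print((proj("scene",X)-[230,140])*5)
E
```

```text
[231.84423446 292.31205912]
[253.43930803 315.16016774]
[232.54514209 293.91182025]
```

Aligned to within about 1 mm. Slide on.

Call:
arm_command(deltas=[[[0,10,1],[0,0,0],255],[[0,20,1],[0,0,0],255],[[0,30,1],[0,0,0],255],[[0,40,1],[0,0,0],255],[[0,40,1],[0,0,0],255]])

```text
clock: 20.62
tcp_pos: [0.5825, 0.2588, 0.1296]
ee_rot: [[-0.021, 1.0, -0.003], [1.0, 0.021, 0.006], [0.006, -0.003, -1.0]]
wrist_force: [0.2, -0.3, -1.9]
grip_width: 0.0537
```

Call:
arm_command(deltas=[[[0,10,0],[0,0,0],255],[[-0.5,20,0],[0,0,0],255],[[-0.5,27,0],[0,0,0],255],[[-0.5,31,0],[0,0,0],255],[[-0.5,33,0],[0,0,0],255]])

```text
clock: 21.25
tcp_pos: [0.5819, 0.2902, 0.1295]
ee_rot: [[-0.021, 1.0, -0.005], [1.0, 0.021, 0.002], [0.002, -0.005, -1.0]]
wrist_force: [-3.0, -15.9, 0.9]
grip_width: 0.0539
```

It touched the upright (-16 N in y). I ease that and lower onto the peg.

Call:
arm_command(deltas=[[[0,0.5,0],[0,0,0],255],[[0,0.5,-2],[0,0,0],255],[[0,0.5,-4],[0,0,0],255],[[0,0.5,-4.5],[0,0,0],255],[[0,0.5,-4.5],[0,0,0],255]])

```text
clock: 21.88
tcp_pos: [0.5822, 0.2901, 0.1251]
ee_rot: [[-0.021, 1.0, -0.004], [1.0, 0.021, 0.001], [0.001, -0.004, -1.0]]
wrist_force: [-0.1, -5.8, -1.2]
grip_width: 0.0535
```

Call:
arm_command(deltas=[[[0,0.3,-1],[0,0,0],255],[[0,0.3,-2],[0,0,0],255],[[0,0.3,-2],[0,0,0],255]])

```text
clock: 22.25
tcp_pos: [0.5825, 0.2901, 0.1238]
ee_rot: [[-0.021, 1.0, -0.003], [1.0, 0.021, 0.001], [0.001, -0.003, -1.0]]
wrist_force: [-1.1, -4.5, 3.0]
grip_width: 0.054
```

It rests on the peg at the expected 144 mm. Release gradually, then straight up and away.

Call:
arm_command(deltas=[[[0,0,0],[0,0,0],80],[[0,0,0],[0,0,0],40],[[0,0,0],[0,0,0],0],[[0,0,0],[0,0,0],0],[[0,0,0],[0,0,0],0],[[0,0,0],[0,0,0],0],[[0,0,0],[0,0,0],0]])

```text
clock: 23.12
tcp_pos: [0.5825, 0.2901, 0.1238]
ee_rot: [[-0.021, 1.0, -0.003], [1.0, 0.021, 0.001], [0.001, -0.003, -1.0]]
wrist_force: [0.6, -0.4, 0.2]
grip_width: 0.0856
```

```bash
python3 - <<'E'
from h import *
s=vision.camera("scene")[:,:,::-1].copy()
cv2.imwrite("pics/p12.png",cv2.resize(s[150:270,230:340],None,fx=5,fy=5,interpolation=2))
E
```

```text
(no output)
```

View pics/p12.png

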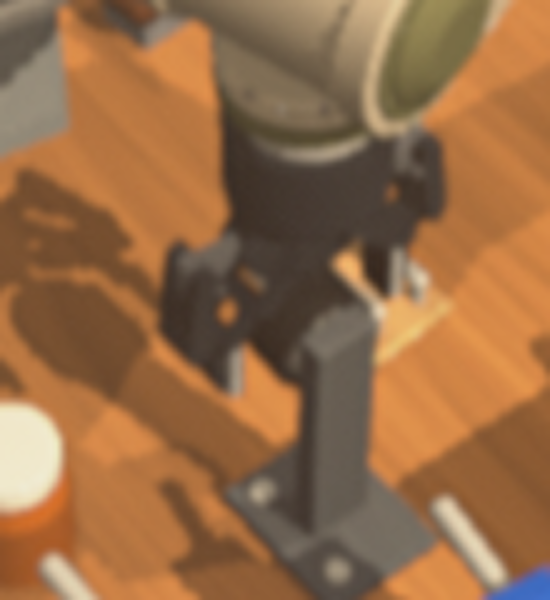

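The fingers at (235,370) and (385,275) are clear of the wheel, which sits against the upright. Lift and retreat.

Call:
arm_command(deltas=[[[0,0,20],[0,0,0],0],[[0,0,50],[0,0,0],0],[[0,0,90],[0,0,0],0],[[0,0,120],[0,0,0],0],[[-100,-150,140],[0,0,0],0],[[-160,-270,150],[0,0,0],0],[[-160,-270,150],[0,0,0],0],[[-160,-270,150],[0,0,0],0],[[-160,-270,150],[0,0,0],0]])

```text
clock: 24.3
tcp_pos: [0.4227, 0.0212, 0.2739]
ee_rot: [[-0.021, 1.0, -0.002], [1.0, 0.021, 0.0], [0.0, -0.002, -1.0]]
wrist_force: [1.0, -2.2, -0.3]
grip_width: 0.0856
```

```bash
python3 - <<'E'
from h import *
s=vision.camera("scene")[:,:,::-1].copy();t=vision.camera("top")[:,:,::-1].copy()
cv2.imwrite("pics/s13.png",s);cv2.imwrite("pics/t13.png",t)
a=cv2.resize(s[180:280,255:335],None,fx=5,fy=5,interpolation=2);b=cv2.resize(t[180:280,230:310],None,fx=5,fy=5,interpolation=2)
cv2.imwrite("pics/p13.png",np.hstack([a,b]))
E
```

```text
(no output)
```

View pics/p13.png

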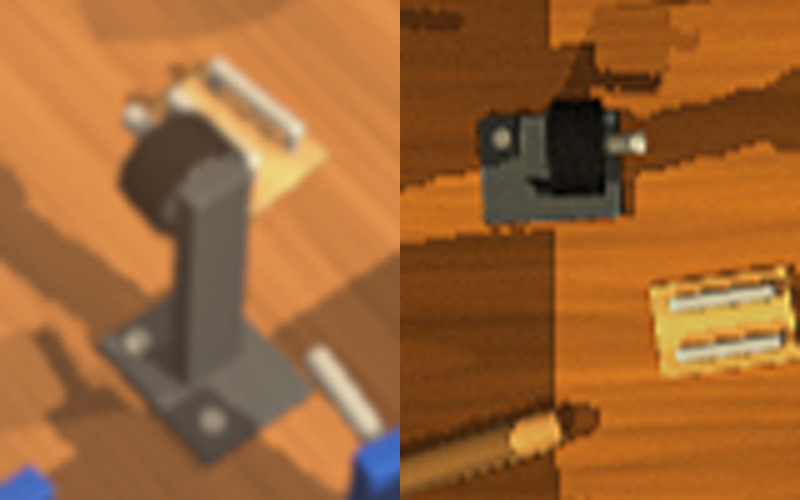

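View pics/s13.png

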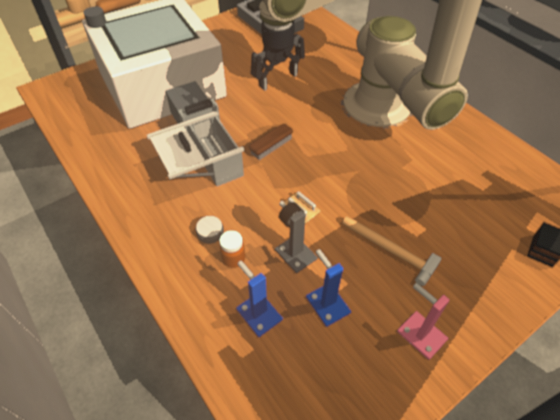

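View pics/t13.png

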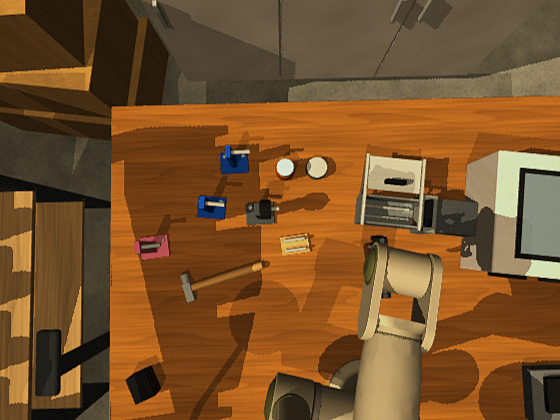

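The wheel hangs on the dark stand's peg against the upright, at (577,147) in the right crop. The hatch is open and the bystanders look unmoved. A last numeric check.

```bash
python3 - <<'E'
from h import *
np.set_printoptions(precision=4,suppress=True)
q=lambda c:((c[0]-400+.5)/5-.5+230,(c[1]+.5)/5-.5+180)
for c in((549,147),(606,147)): print("tyre z.172",onz("top",*q(c),.172))
for c in((577,100),(577,194)): print("rim z.15",onz("top",*q(c),.15))
print("peg tip",onz("top",*q((646,143)),.15))
crop(cv2.imread("pics/t13.png"),345,140,140,105,5,"pics/p14t.png");crop(cv2.imread("pics/s13.png"),140,80,110,100,5,"pics/p14s.png")
for n in("top","scene"):
    a=cv2.imread(f"pics/{n[0]}13.png").astype(int);b=cv2.imread(f"pics/{n}0.png").astype(int)
    for w,X in{"jar":(286,168),"tin":(316,168),"hammer":(225,280)}.items() if n=="top" else {"jar":(231,248),"tin":(209,229),"brush":(270,140),"hammer":(395,250)}.items():
        x,y=X;r=16;T=b[y-r:y+r,x-r:x+r].astype(np.uint8);S=a[y-r-8:y+r+8,x-r-8:x+r+8].astype(np.uint8)
        m=cv2.minMaxLoc(cv2.matchTemplate(S,T,cv2.TM_CCOEFF_NORMED));print(n,w,"shift px",np.array(m[3])-8,round(m[1],2))
E
```

```text
tyre z.172 [0.58   0.3053 0.172 ]
tyre z.172 [0.5792 0.2732 0.172 ]
rim z.15 [0.6087 0.2898 0.15  ]
rim z.15 [0.5544 0.291  0.15  ]
peg tip [0.5828 0.2507 0.15  ]
top jar shift px [0 0] 1.0
top tin shift px [0 0] 1.0
top hammer shift px [0 0] 0.99
scene jar shift px [0 0] 1.0
scene tin shift px [0 0] 1.0
scene brush shift px [0 0] 0.96
scene hammer shift px [0 0] 1.0
```

View pics/p14s.png

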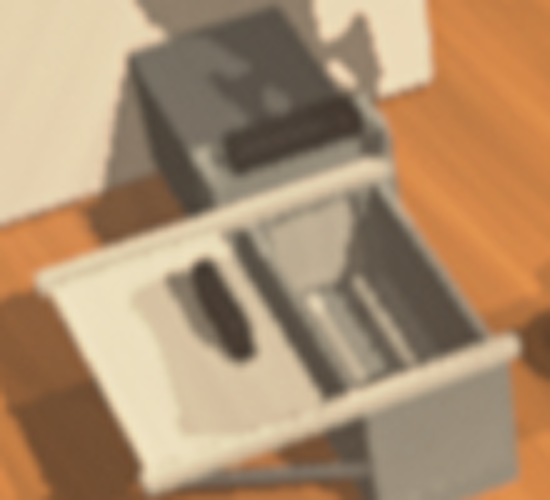

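View pics/p14t.png

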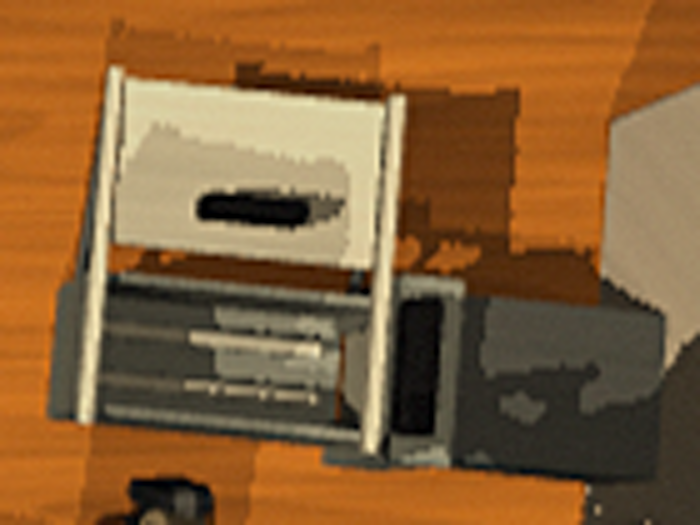

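The gate's T handle is still low and the hatch is fully open, with its handle at (253,207). The wheel centre measures about (0.581,0.290), against a home point of (0.582,0.291). Handing in.

```bash
python3 -c "
from rig import sign_off
print(sign_off())"
```

```text
the job is handed in; nothing more can be done
None
```

I carried out the whole job and handed it in at about 24 s; `sign_off()` gives no verdict.

- **Gate:** it started about 22 mm up. I pressed it down to its hard stop at 145 mm and held about 9–10 N for over 0.6 s before touching the hatch.
- **Hatch:** I slid it open until it stopped (18 N) and left it there.
- **Rest:** I lifted the wheel out by its faces, stood it about 1 mm from the rest's middle, and let go.
- **Peg:** I took the wheel again across the tread and slid it onto the dark steel stand's peg. It touched the upright (16 N), and I lowered it until the peg carried it.

**Last checks:**
- The wheel measured about 1–2 mm from the fully-home point in plan. Its height was judged from the tool height when it touched the peg, about 144 mm.
- In the last pictures the T handle was still low and the hatch fully open. The arm was clear of everything.
- Template matching showed no shift of the jar, tin, hammer or brush.

**What disagreed:**
- The first scene-camera fix of the wheel in the chamber was about 9 mm off the top view, probably because the wall hid part of its face. I used the top view, and the grasp fitted.
- An automatic ellipse fit of the hub before hanging gave a height about 4.5 mm above the computed one. I kept the computed height, which the pixel reading by eye and the contact on the peg both supported.

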